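Tip out the blue flip box

ROBOT

A 6-joint arm with a two-finger parallel gripper is mounted at the origin on the work surface. World frame = base frame: x ahead of the robot, y to its left, z up, the work surface at z = 0. Lengths are in m, angles in rad, forces in N, time in s.
With the tool pointing down it reaches from about 0.25 to 0.725 m from the base axis. Payload 4 kg.
Tool frame: the origin (TCP) lies at the very end of the fingers, on their centre line; the grasp point (between the pads) lies 19 mm behind it; x points along the fingers, y is the direction in which the jaws open and shut, and the axes are right-handed (so a half turn about x gives the same grasp; the last joint's range is limited). The gripper opens to 85 mm and grips with 20 to 120 N. Pads are 22 mm wide; open, the fingers measure 114 mm over their backs; the gripper's body (76 mm by 85 mm) begins 54 mm behind the grasp point. The pads swing forward as they close: fully open they stand 13 mm farther back than shut.
Start: joints at [1.216, 0.241, 0.005, 1.335, 0, 1.571], TCP at [0.174, 0.469, 0.231] pointing down, gripper open.
Joint ranges: [-2.72, 2.72], [-1.05, 1.87], [-1.09, 1.28], [-1.99, 2.15], [-1.42, 1.44], [-3.14, 3.14]. Speed limits (rad/s): [2.79, 2.79, 3.14, 3.14, 3.14, 3.14].

INTERFACE

Orientations are given as a unit quaternion [x, y, z, w].
In Python, from workcell import get_obs, camera, job_done gives the robot as it stands. The module is installed in compiled form; this text tells all that it offers.
- The arm moves only by the tool arm_command, never from a script. Its argument "motion" is a list of rows, each an object of numbers: "x", "y", "z": the shift along the tool's x, y, z in m; "roll": the turn about the tool's x in rad; "fingers": the opening, from 0 (shut) to 1 (fully open). A call has 1 to 20 rows; each row shifts and turns the pose as measured when the row begins, along the tool's axes as they then stand; what a row does not reach is not made up. A row lasts 1/12 s, in which the tool goes at most 41.7 mm and 7.16 degrees, less where a joint would pass 70% of its speed; a pose out of reach is approached as far as the arm can. A call is refused whole if a number of a shift passes 0.0417 or a number of a turn 0.125, either way. A call with a gripper value outside its range is refused whole. The fingers move at their own pace and stop on an object; the grip force is fixed at half the most. Time passes only in rows, so rows that do not move let the fingers close. It gives the time, the measured TCP pose, the force and the opening at its end, in the units of the state.
- get_obs(): the state, without advancing time (a new reading comes with each control period).
- camera(name): name is "side" or "top" or "wrist"; returns a dict with "frame" (384x512x3 uint8, red, green, blue), "intrinsics" (3x3 intrinsics, pixels), "rvec" (rotation vector, rad) and "tvec" (3), from world to camera coordinates, as OpenCV has them. Camera axes: x right, y down, z forward; pixel columns grow to the right and rows downward; lengths in m; the calibration is good to about 2 mm. A picture is of the moment at which its call begins. There is no depth.
- job_done(): hands the job in, once; it reports no verdict.
The state is a dict: "clock": time; "joint_pos": joint angles; "joint_vel": joint speeds; "tau": joint torques, N m; "eef_pos": TCP position; "tool_rot": TCP orientation; "ft_force": force on the tool from outside, world axes, zero at the start; "ft_torque": the same for the moment, N m; "grip_width": finger opening in m.
Only numpy, scipy, OpenCV 4.12 (cv2) and the standard library are available. Lean on these libraries where they do the work, as an engineer would, in place of code of your own. Each camera call takes 0.05 s, during which the arm holds its last target.

TASK

Take the blue flip box by its side bar and turn it right over on its pivot, as far as it goes, so that its clear lid swings open and both brass blocks drop into the grey tray on its stand. Leave the box turned over and let go of it. Leave the white flip box as it is.

Things in the scene. Friction and masses are not known exactly. Their poses are not given: they have to be found in the camera images.
- blue_stand: Fixed aluminium stand of the blue flip box, with a grey open tray (rim 40 mm up, floor 10 mm). Origin on the table below the pivot; z up; x points to the tray, the way the box tips; y runs along the pivot to the side with the bar. Pivot axis 125 mm up. Tray: x 2 to 142 mm, y -62 to 62 mm. The blue and white stands may trade places, left and right of the robot; heading varies.
- blue_box (a joint): Turn of the blue box, rad: 0 upright (start) to a stop at 2.79, upside down over the tray. Stiff pivot (0.18 N m): it stays where left; 3 to 10 N at the bar turns it. Box 74 x 68 x 48 mm, 0.25 kg, upright reaching 74 mm from the pivot axis towards the stand's -x, underside at pivot height. Clear lid, free hinge on the top edge far from the tray: gravity opens it past about 90 degrees.
- blue_bar (a point): Grip point on the blue box's round dark steel bar, 12 mm thick, parallel to the pivot, sticking out from y = 34 to 124 mm of the stand; this point is on its centre line at y = 94 mm. Upright: x -66, z 138 mm of the stand; it swings over the top on a 67 mm radius about the pivot to x 66, z 135 mm at the stop. Pinched from above, across the bar, it turns between the fingers. Its y lies along the bar.
- brass_a: One of two loose brass blocks, 28 x 18 x 12 mm (x, y, z), about 50 g, with two dark holes on top, that lie in the blue box under its lid. Origin at the centre of its underside.
- brass_b: The other brass block, the same.
- white_box (a joint): Turn of the white flip box on its own stand, rad: the same device as the blue one but with a white box holding black blocks. 0 upright (start). It is to stay as it is.

How it is judged:
By the outcome, as a careful person would: the job done as asked, in the order asked, and still so for the second after the job is handed in, with the robot touching nothing.
It also fails if it takes over 40 s, if anything falls off the work surface, if the arm or the gripper's body presses on something with over 40 N, if the wrist force passes 120 N, or if a joint passes its speed limit or range.

## Working session

There is one attempt and no reset: what is moved stays moved. The work goes in short steps, Python scripts to look and compute and a tool call to move; the robot and the scene stay as the last step left them, time stands still between calls to the robot, and variables do not carry over. Pictures are saved under pics/ and viewed, and the job is handed in when it is done.

Besides the shell and the picture viewer there is one more tool, called in YAML: its name, and indented under it one key for each argument. arm_command: Moves the arm, as the interface text tells. Its arguments: {"type":"object","properties":{"motion":{"type":"array","items":{"type":"object","properties":{"x":{"type":"number"},"y":{"type":"number"},"z":{"type":"number"},"roll":{"type":"number"},"fingers":{"type":"number"}}}}},"required":["motion"]}

```bash
mkdir -p pics; python3 - <<'E'
from workcell import get_obs, camera
import cv2
o=get_obs(); print({k:o[k] for k in('clock','eef_pos','tool_rot','grip_width')})
for n in('side','top','wrist'):
    c=camera(n); cv2.imwrite(f'pics/{n}0.png',c['frame'][...,::-1]); print(n,c['intrinsics'],c['rvec'],c['tvec'])
E
```

```text
{'clock': 0.0, 'eef_pos': array([0.17347545, 0.46828598, 0.23044867]), 'tool_rot': array([ 0.12409224,  0.69614235, -0.12547943,  0.69587489]), 'grip_width': 0.08502492779903552}
side [[477.56917663   0.         261.11819903]
 [  0.         477.56917663 187.07472694]
 [  0.           0.           1.        ]] [ 2.21533554 -0.31087654  0.16275361] [-0.45448537  0.15340422  1.04166235]
top [[346.89292137   0.         252.9181991 ]
 [  0.         346.89292137 190.06919014]
 [  0.           0.           1.        ]] [ 2.11653904 -2.15439744  0.09282083] [0.011661   0.51035083 0.81987746]
wrist [[314.84383888   0.         254.73724864]
 [  0.         314.84383888 189.59266524]
 [  0.           0.           1.        ]] [-2.36553925 -1.64700972 -0.2488649 ] [-0.49985997 -0.03953108  0.37875957]
```

View pics/side0.png

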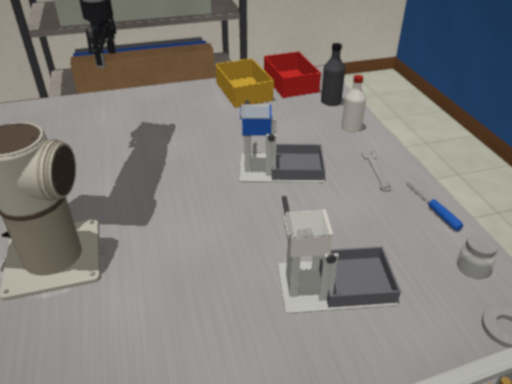

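View pics/top0.png

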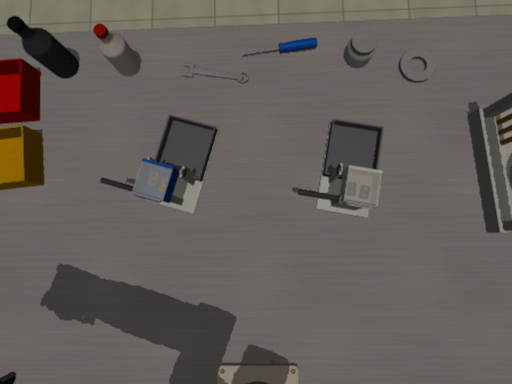

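View pics/wrist0.png

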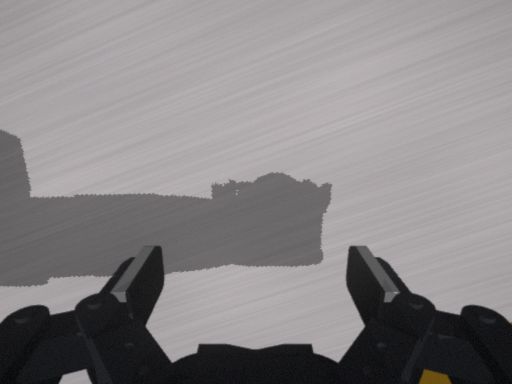

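The blue box is on the left in the top view, near (155,180), with its bar running left to about (103,182). The tray lies beyond it at about (188,148). The white box is on the right, near (360,187). I'll zoom in to get exact points.

```bash
python3 - <<'E'
import cv2
a=cv2.imread('pics/top0.png')[105:225,90:230]; cv2.imwrite('pics/top0z.png',cv2.resize(a,None,fx=5,fy=5,interpolation=cv2.INTER_CUBIC))
a=cv2.imread('pics/side0.png')[90:190,225:335]; cv2.imwrite('pics/side0z.png',cv2.resize(a,None,fx=6,fy=6,interpolation=cv2.INTER_CUBIC))
E
```

```text
(no output)
```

View pics/top0z.png

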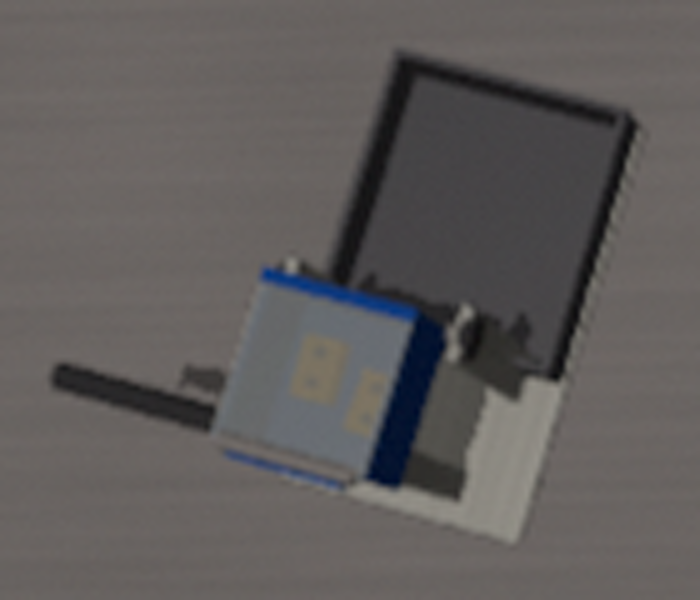

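View pics/side0z.png

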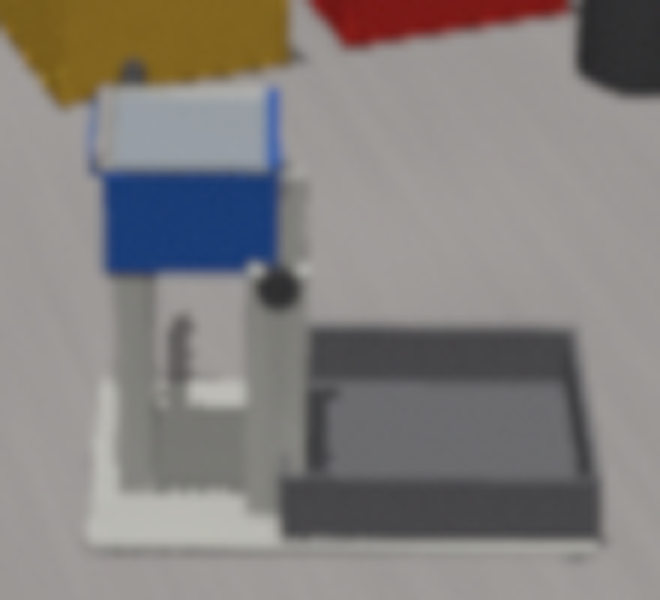

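```bash
cat > h.py <<'E'
import numpy as np,cv2
from scipy.spatial.transform import Rotation as R
from workcell import get_obs,camera
def proj(c,P): return cv2.projectPoints(np.asarray(P,float).reshape(-1,1,3),c['rvec'],c['tvec'],c['intrinsics'],None)[0][:,0]
def T(p,P):
    P=np.atleast_2d(P)/1000.; c,s=np.cos(p[2]),np.sin(p[2])
    return np.c_[p[0]+c*P[:,0]-s*P[:,1],p[1]+s*P[:,0]+c*P[:,1],P[:,2]]
E
python3 - <<'E'
from h import *
from scipy.optimize import least_squares
ct,cs=camera('top'),camera('side')
tp=[((142,62,40),(400,50)),((142,-62,40),(635,118)),((0,34,173),(265,270)),((0,-34,173),(418,315)),((-66,124,138),(57,375))]
sp=[((142,-62,40),(600,480)),((142,62,40),(575,328)),((2,-62,40),(283,480)),((-74,-34,125),(107,272)),((0,-34,125),(278,272)),((-74,-34,173),(105,172)),((0,-34,173),(278,172))]
At=np.array([a for a,b in tp],float);Bt=np.array([b for a,b in tp])/5+[90,105]
As=np.array([a for a,b in sp],float);Bs=np.array([b for a,b in sp])/6+[225,90]
f=lambda p:np.r_[(proj(ct,T(p,At))-Bt),(proj(cs,T(p,As))-Bs)]
r=least_squares(lambda p:f(p).ravel(),[.5,.2,0],loss='soft_l1')
print(r.x);print(f(r.x).round(1))
for n,g in(('top',slice(0,5)),('side',slice(5,12))):
    q=least_squares(lambda p:f(p)[g].ravel(),r.x).x;print(n,q)
p=r.x
print('bar',T(p,[-66,94,138]),'end',T(p,[66,94,135]),'piv',T(p,[0,94,125]),'r',np.hypot(*T(p,[[-66,94,138],[66,94,135]])[:,:2].T))
o=get_obs();print(o['clock'],R.from_quat(o['tool_rot']).as_matrix().round(3))
E
```

```text
[ 0.55398301  0.19302351 -0.29787905]
[[-0.3 -0.8]
 [-0.8 -1.8]
 [ 0.9 -0.5]
 [ 0.7 -0.9]
 [ 0.5 -0.6]
 [-0.2  0.2]
 [-0.  -0.4]
 [-1.4 -0.6]
 [-1.4 -0.1]
 [-0.7  0.3]
 [-1.4 -0.1]
 [-0.3  0.4]]
top [ 0.55171299  0.19410559 -0.31265132]
side [ 0.55569294  0.1923535  -0.29056865]
bar [[0.51847795 0.30225441 0.138     ]] end [[0.64466482 0.26351329 0.135     ]] piv [[0.58157138 0.28288385 0.125     ]] r [0.60014758 0.69644238]
0.25 [[-0.     0.347  0.938]
 [-0.001  0.938 -0.347]
 [-1.    -0.001 -0.   ]]
```

Both cameras agree: the stand is at about (0.554, 0.193) with yaw -0.30, and the bar is at about (0.518, 0.302). Next I turn the jaws to lie across the bar.

arm_command:
  motion:
    - {"roll": 0.125}
    - {"roll": 0.125}
    - {"roll": 0.125}
    - {"roll": 0.125}
    - {"roll": 0.125}
    - {"roll": 0.125}
    - {"roll": 0.125}
    - {"roll": 0.125}
    - {"roll": 0.125}
    - {"roll": 0.125}
    - {"roll": 0.125}
    - {"roll": 0.125}
    - {"roll": 0.015,"fingers": 1}

```text
schema error: expected keys x, y, z, roll, fingers
```

```bash
cat > st.py <<'E'
from h import *
import sys
p=[0.5537,0.1932,-0.302]
def rep(target=None):
    o=get_obs();M=R.from_quat(o['tool_rot']).as_matrix();c,s=np.cos(p[2]),np.sin(p[2])
    d=o['eef_pos']-[p[0],p[1],0]
    print('t',o['clock'],'stand-frame TCP mm',(np.array([c*d[0]+s*d[1],-s*d[0]+c*d[1],d[2]])*1000).round(1),'yaw y',np.arctan2(M[1,1],M[0,1]).round(3),'tilt',M[2].round(3),'F',o['ft_force'].round(1),'w',round(o['grip_width'],4),'j',o['joint_pos'].round(2))
    if target is not None: print('tool shift mm',(M.T@(T(p,target)[0]-o['eef_pos'])*1000).round(1))
if __name__=='__main__': rep([float(a) for a in sys.argv[1:]] or None)
E
python3 st.py -66 96 215
```

```text
t 0.25 stand-frame TCP mm [-444.8  149.9  230.9] yaw y 1.216 tilt [-1.    -0.001 -0.   ] F [0.4 0.5 0.3] w 0.0849 j [1.22 0.24 0.   1.34 0.   1.57]
tool shift mm [ 15.9 -33.8 381.1]
```

All keys are required in each row.

arm_command:
  motion:
    - {"x": 0,"y": 0,"z": 0,"roll": 0.125,"fingers": 1}
    - {"x": 0,"y": 0,"z": 0,"roll": 0.125,"fingers": 1}
    - {"x": 0,"y": 0,"z": 0,"roll": 0.125,"fingers": 1}
    - {"x": 0,"y": 0,"z": 0,"roll": 0.125,"fingers": 1}
    - {"x": 0,"y": 0,"z": 0,"roll": 0.125,"fingers": 1}
    - {"x": 0,"y": 0,"z": 0,"roll": 0.125,"fingers": 1}
    - {"x": 0,"y": 0,"z": 0,"roll": 0.125,"fingers": 1}
    - {"x": 0,"y": 0,"z": 0,"roll": 0.125,"fingers": 1}
    - {"x": 0,"y": 0,"z": 0,"roll": 0.125,"fingers": 1}
    - {"x": 0,"y": 0,"z": 0,"roll": 0.125,"fingers": 1}
    - {"x": 0,"y": 0,"z": 0,"roll": 0.125,"fingers": 1}
    - {"x": 0,"y": 0,"z": 0,"roll": 0.125,"fingers": 1}

```text
clock: 1.25
eef_pos: [0.1731, 0.4671, 0.2287]
tool_rot: [-0.565, -0.421, 0.569, -0.424]
ft_force: [-0.1, -0.3, -1.1]
grip_width: 0.0852
```

```bash
python3 st.py -66 96 215
```

```text
t 1.25 stand-frame TCP mm [-444.9  148.3  228.7] yaw y -0.29 tilt [-1.    -0.     0.006] F [-0.1 -0.3 -1.1] w 0.0852 j [ 1.22  0.24  0.    1.33 -0.    3.08]
tool shift mm [ 13.9 378.2  56.7]
```

arm_command:
  motion:
    - {"x": 0,"y": 0.03,"z": 0.005,"roll": 0,"fingers": 1}
    - {"x": 0,"y": 0.035,"z": 0.005,"roll": 0,"fingers": 1}
    - {"x": 0,"y": 0.035,"z": 0.005,"roll": 0,"fingers": 1}
    - {"x": 0,"y": 0.035,"z": 0.005,"roll": 0,"fingers": 1}
    - {"x": 0,"y": 0.035,"z": 0.005,"roll": 0,"fingers": 1}
    - {"x": 0,"y": 0.035,"z": 0.005,"roll": 0,"fingers": 1}
    - {"x": 0,"y": 0.035,"z": 0.005,"roll": 0,"fingers": 1}
    - {"x": 0,"y": 0.035,"z": 0.005,"roll": 0,"fingers": 1}
    - {"x": 0,"y": 0.035,"z": 0.005,"roll": 0,"fingers": 1}
    - {"x": 0,"y": 0.03,"z": 0.005,"roll": 0,"fingers": 1}
    - {"x": 0,"y": 0.02,"z": 0.005,"roll": 0,"fingers": 1}

```text
clock: 2.17
eef_pos: [0.5119, 0.3073, 0.2262]
tool_rot: [-0.563, -0.424, 0.568, -0.425]
ft_force: [0.4, -0.2, -0.0]
grip_width: 0.0854
```

```bash
python3 st.py -66 96 215; python3 -c "
from h import *
c=camera('wrist');cv2.imwrite('pics/w1.png',c['frame'][...,::-1])
from st import p
print(proj(c,T(p,[[-66,124,138],[-66,94,138],[-66,34,138],[0,34,173],[0,-34,173],[142,62,40]])))"
```

```text
t 2.1667 stand-frame TCP mm [-73.8  96.5 226.2] yaw y -0.282 tilt [-1.    -0.003  0.006] F [ 0.4 -0.2 -0. ] w 0.0854 j [ 0.54  0.44  0.28  1.42 -0.    2.39]
tool shift mm [11.2  7.8  0.6]
[[264.92574587 160.22587322]
 [263.76785714 198.3028765 ]
 [261.69352295 266.51705641]
 [353.51907202 294.12463045]
 [343.62324467 367.40174315]
 [449.40512896 200.20382407]]
```

View pics/w1.png

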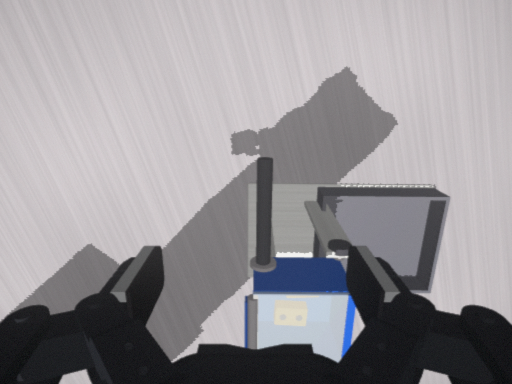

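The bar runs from (265,158) to (264,265) in the wrist view. The fit predicts (265,160) to (262,266), so they agree. I descend now.

arm_command:
  motion:
    - {"x": 0,"y": 0.008,"z": 0,"roll": 0.02,"fingers": 1}
    - {"x": 0.02,"y": 0,"z": 0,"roll": 0,"fingers": 1}
    - {"x": 0.02,"y": 0,"z": 0,"roll": 0,"fingers": 1}
    - {"x": 0.02,"y": 0,"z": 0,"roll": 0,"fingers": 1}
    - {"x": 0.02,"y": 0,"z": 0,"roll": 0,"fingers": 1}
    - {"x": 0.015,"y": 0,"z": 0,"roll": 0,"fingers": 1}
    - {"x": 0,"y": 0,"z": 0,"roll": 0,"fingers": 1}

```text
clock: 2.8
eef_pos: [0.526, 0.3013, 0.1272]
tool_rot: [-0.571, -0.414, 0.573, -0.417]
ft_force: [0.2, -0.2, 0.0]
grip_width: 0.0854
```

```bash
python3 st.py -66 96 119; python3 -c "
from h import *
c=camera('wrist');cv2.imwrite('pics/w2.png',c['frame'][...,::-1])
from st import p
print(proj(c,T(p,[[-66,124,138],[-66,94,138],[-66,34,138]])))"
```

```text
t 2.8 stand-frame TCP mm [-58.6  95.  127.2] yaw y -0.315 tilt [-1.     0.002  0.005] F [ 0.2 -0.2  0. ] w 0.0854 j [ 0.52  0.51  0.13  1.19 -0.    2.41]
tool shift mm [ 8.2 -7.4 -1. ]
[[234.90926626 204.59090987]
 [236.96012132 264.28795256]
 [240.39284312 364.20888036]]
```

View pics/w2.png

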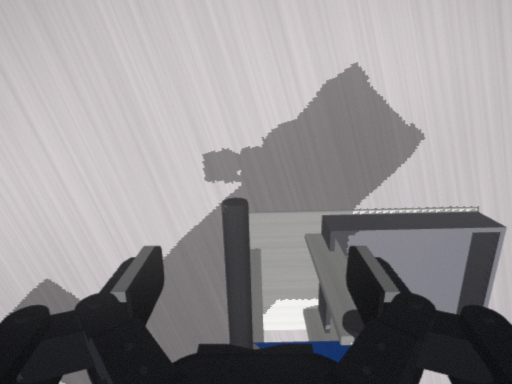

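arm_command:
  motion:
    - {"x": 0.005,"y": -0.006,"z": 0,"roll": -0.01,"fingers": 1}
    - {"x": 0.004,"y": -0.001,"z": 0,"roll": 0,"fingers": 1}
    - {"x": 0,"y": 0,"z": 0,"roll": 0,"fingers": 1}
    - {"x": 0,"y": 0,"z": 0,"roll": 0,"fingers": 1}

```text
clock: 3.18
eef_pos: [0.5203, 0.306, 0.1225]
tool_rot: [0.571, 0.417, -0.568, 0.421]
ft_force: [-0.8, -1.0, 0.1]
grip_width: 0.0856
```

```bash
python3 st.py -66 96 119
```

```text
t 3.1833 stand-frame TCP mm [-65.5  97.8 122.5] yaw y -0.303 tilt [-1.     0.006  0.   ] F [-0.8 -1.   0.1] w 0.0856 j [ 0.53  0.5   0.1   1.17 -0.    2.41]
tool shift mm [ 3.5 -0.6  1.8]
```

arm_command:
  motion:
    - {"x": 0.003,"y": 0,"z": 0,"roll": 0,"fingers": 0}
    - {"x": 0,"y": 0,"z": 0,"roll": 0,"fingers": 0}
    - {"x": 0,"y": 0,"z": 0,"roll": 0,"fingers": 0}
    - {"x": 0,"y": 0,"z": 0,"roll": 0,"fingers": 0}
    - {"x": 0,"y": 0,"z": 0,"roll": 0,"fingers": 0}
    - {"x": 0,"y": 0,"z": 0,"roll": 0,"fingers": 0}
    - {"x": 0,"y": 0,"z": 0,"roll": 0,"fingers": 0}
    - {"x": 0,"y": 0,"z": 0,"roll": 0,"fingers": 0}
    - {"x": 0,"y": 0,"z": 0,"roll": 0,"fingers": 0}
    - {"x": 0,"y": 0,"z": 0,"roll": 0,"fingers": 0}

```text
clock: 4.02
eef_pos: [0.5194, 0.3079, 0.1225]
tool_rot: [0.572, 0.419, -0.567, 0.42]
ft_force: [-0.5, 0.2, 0.9]
grip_width: 0.01
```

```bash
python3 st.py -66 96 119; python3 -c "
from h import *
c=camera('wrist');cv2.imwrite('pics/w3.png',c['frame'][...,::-1])"
```

```text
t 4.0167 stand-frame TCP mm [-66.9  99.3 122.5] yaw y -0.302 tilt [-1.     0.005 -0.005] F [-0.5  0.2  0.9] w 0.01 j [ 0.54  0.5   0.1   1.16 -0.    2.41]
tool shift mm [3.5 0.8 3.3]
```

View pics/w3.png

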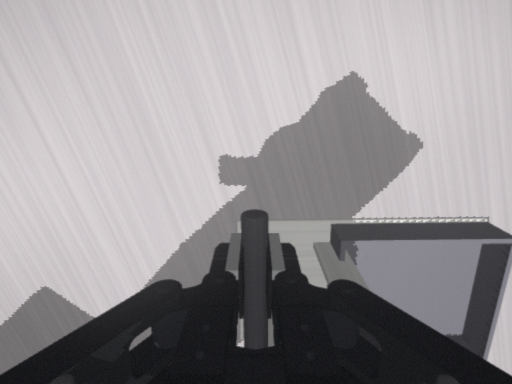

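```bash
python3 -c "
import numpy as np
a=np.arctan2(13,-66)-np.arange(0,2.8,.12)
P=np.c_[67*np.cos(a),67*np.sin(a)]
for i,d in enumerate(np.diff(P,axis=0)): print(i,'x',round(-d[1],1),'y',round(d[0],1),'-> TCP',P[i+1].round(1)+[0,109.5])"
```

```text
0 x -7.8 y 2.0 -> TCP [-63.7 130.2]
1 x -7.5 y 2.9 -> TCP [-60.8 137.7]
2 x -7.1 y 3.8 -> TCP [-57.  144.8]
3 x -6.6 y 4.6 -> TCP [-52.3 151.3]
4 x -6.0 y 5.4 -> TCP [-46.9 157.3]
5 x -5.3 y 6.1 -> TCP [-40.9 162.6]
6 x -4.5 y 6.6 -> TCP [-34.2 167.1]
7 x -3.7 y 7.1 -> TCP [-27.1 170.8]
8 x -2.8 y 7.5 -> TCP [-19.6 173.6]
9 x -1.9 y 7.8 -> TCP [-11.8 175.5]
10 x -0.9 y 8.0 -> TCP [ -3.8 176.4]
11 x 0.0 y 8.0 -> TCP [  4.3 176.4]
12 x 1.0 y 8.0 -> TCP [ 12.2 175.4]
13 x 1.9 y 7.8 -> TCP [ 20.  173.4]
14 x 2.9 y 7.5 -> TCP [ 27.5 170.6]
15 x 3.7 y 7.1 -> TCP [ 34.7 166.8]
16 x 4.6 y 6.6 -> TCP [ 41.3 162.3]
17 x 5.3 y 6.0 -> TCP [ 47.3 157. ]
18 x 6.0 y 5.3 -> TCP [ 52.6 151. ]
19 x 6.6 y 4.6 -> TCP [ 57.2 144.4]
20 x 7.1 y 3.8 -> TCP [ 61.  137.3]
21 x 7.5 y 2.9 -> TCP [ 63.9 129.8]
22 x 7.8 y 2.0 -> TCP [ 65.8 122. ]
```

arm_command:
  motion:
    - {"x": -0.008,"y": 0.002,"z": 0,"roll": 0,"fingers": 0}
    - {"x": -0.0075,"y": 0.003,"z": 0,"roll": 0,"fingers": 0}
    - {"x": -0.007,"y": 0.004,"z": 0,"roll": 0,"fingers": 0}
    - {"x": -0.0065,"y": 0.0045,"z": 0,"roll": 0,"fingers": 0}
    - {"x": 0,"y": 0,"z": 0,"roll": 0,"fingers": 0}

```text
clock: 4.48
eef_pos: [0.5281, 0.3053, 0.1479]
tool_rot: [-0.567, -0.423, 0.571, -0.417]
ft_force: [0.4, -0.5, 2.0]
grip_width: 0.0096
```

```bash
python3 st.py -52 98 151; python3 -c "
from h import *
for n in('side','top'):
  c=camera(n);f=c['frame'][...,::-1];f=f[80:190,215:345] if n=='side' else f[105:225,90:230]
  cv2.imwrite('pics/%s4.png'%n,cv2.resize(f,None,fx=4,fy=4,interpolation=2))"
```

```text
t 4.4833 stand-frame TCP mm [-57.7  99.4 147.9] yaw y -0.299 tilt [-1.    -0.01  -0.001] F [ 0.4 -0.5  2. ] w 0.0096 j [0.52 0.51 0.18 1.25 0.01 2.39]
tool shift mm [-3.1  5.7  1.4]
```

View pics/side4.png

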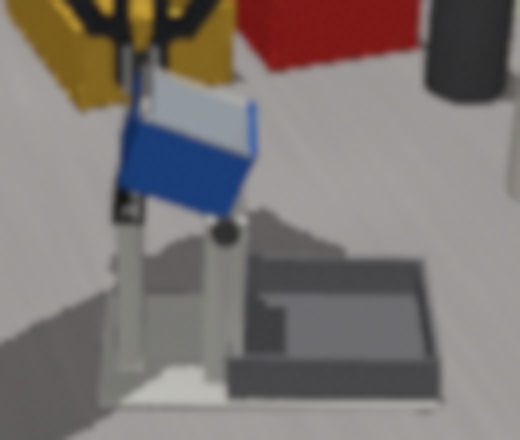

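The box has tilted about 24° and turns freely; forces are under 2 N. I continue along the arc.

arm_command:
  motion:
    - {"x": -0.005,"y": 0.006,"z": 0.001,"roll": 0,"fingers": 0}
    - {"x": -0.0055,"y": 0.0065,"z": 0,"roll": 0,"fingers": 0}
    - {"x": -0.005,"y": 0.007,"z": 0,"roll": 0,"fingers": 0}
    - {"x": -0.0045,"y": 0.0075,"z": 0,"roll": 0,"fingers": 0}
    - {"x": -0.0035,"y": 0.0075,"z": 0,"roll": 0,"fingers": 0}
    - {"x": -0.0025,"y": 0.008,"z": 0,"roll": 0,"fingers": 0}
    - {"x": -0.0015,"y": 0.008,"z": 0,"roll": 0,"fingers": 0}

```text
clock: 5.17
eef_pos: [0.5541, 0.2975, 0.1746]
tool_rot: [-0.555, -0.441, 0.578, -0.405]
ft_force: [-12.3, 4.7, 9.4]
grip_width: 0.0096
```

```bash
python3 st.py 4 98 176
```

```text
t 5.1667 stand-frame TCP mm [-30.6  99.7 174.6] yaw y -0.287 tilt [-0.998 -0.06  -0.004] F [-12.3   4.7   9.4] w 0.0096 j [0.47 0.56 0.33 1.39 0.04 2.33]
tool shift mm [-3.5 34.4  2.2]
```

```bash
python3 -c "
from h import *
from st import rep
for n in('side','wrist'):
  c=camera(n);f=c['frame'][...,::-1]
  if n=='side': f=cv2.resize(f[60:190,205:345],None,fx=5,fy=5,interpolation=2)
  cv2.imwrite('pics/%s5.png'%n,f)
rep()"
```

```text
t 5.2667 stand-frame TCP mm [-29.   99.8 175.7] yaw y -0.288 tilt [-0.998 -0.056 -0.005] F [-10.3   1.9   8.8] w 0.01 j [0.47 0.56 0.34 1.39 0.04 2.33]
```

View pics/side5.png

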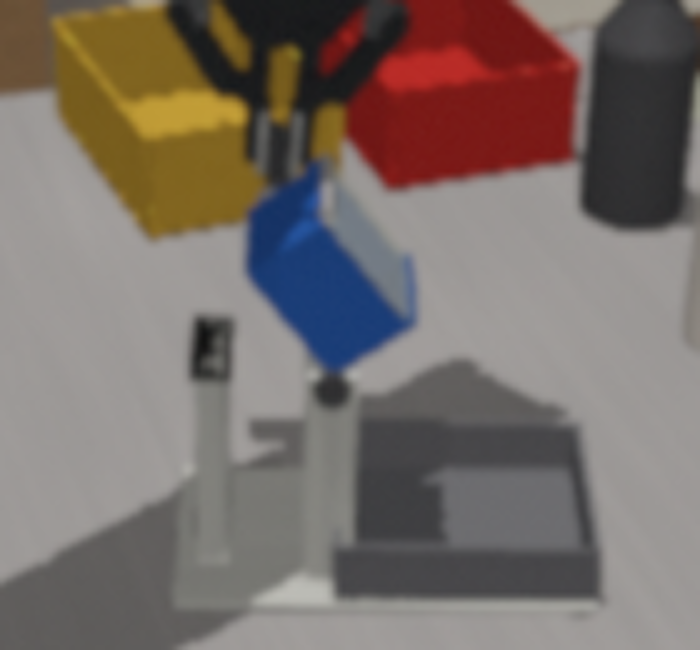

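View pics/wrist5.png

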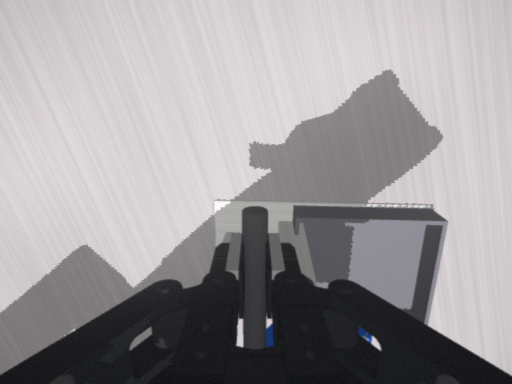

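The box is at about 50° (underside edge from (335,370) to (250,270)). The bar has slid about 5 mm toward the fingertips, and pad drag has tilted the tool a little. I loosen to a cage around the bar, lower slightly, then push over the top.

arm_command:
  motion:
    - {"x": 0,"y": 0,"z": 0,"roll": 0,"fingers": 0.25}
    - {"x": 0,"y": 0,"z": 0,"roll": 0,"fingers": 0.25}
    - {"x": 0.004,"y": 0,"z": 0.002,"roll": 0.01,"fingers": 0.25}
    - {"x": 0.004,"y": 0,"z": 0,"roll": 0,"fingers": 0.25}
    - {"x": 0,"y": 0,"z": 0,"roll": 0,"fingers": 0.25}

```text
clock: 5.68
eef_pos: [0.5578, 0.2936, 0.1712]
tool_rot: [-0.561, -0.434, 0.577, -0.405]
ft_force: [-0.3, -1.1, -0.3]
grip_width: 0.0213
```

```bash
python3 st.py -32 98 169
```

```text
t 5.6833 stand-frame TCP mm [-25.9  97.1 171.2] yaw y -0.301 tilt [-0.999 -0.047 -0.006] F [-0.3 -1.1 -0.3] w 0.0213 j [0.47 0.55 0.32 1.36 0.04 2.34]
tool shift mm [ 2.5 -6.  -0.9]
```

arm_command:
  motion:
    - {"x": -0.004,"y": 0.012,"z": 0,"roll": 0,"fingers": 0.25}
    - {"x": -0.003,"y": 0.014,"z": 0,"roll": 0,"fingers": 0.25}
    - {"x": -0.002,"y": 0.014,"z": 0,"roll": 0,"fingers": 0.25}
    - {"x": 0,"y": 0.014,"z": 0,"roll": 0,"fingers": 0.25}
    - {"x": 0.002,"y": 0.01,"z": 0,"roll": 0,"fingers": 0.25}
    - {"x": 0,"y": 0,"z": 0,"roll": 0,"fingers": 0.25}

```text
clock: 6.18
eef_pos: [0.6154, 0.2747, 0.1728]
tool_rot: [-0.557, -0.437, 0.58, -0.402]
ft_force: [-0.1, -0.3, -0.3]
grip_width: 0.021
```

```bash
python3 -c "
from h import *
from st import rep
for n in('side',):
  c=camera(n);f=c['frame'][...,::-1]
  if n=='side': f=cv2.resize(f[60:190,205:345],None,fx=5,fy=5,interpolation=2)
  cv2.imwrite('pics/%s6.png'%n,f)
rep()"
```

```text
t 6.2333 stand-frame TCP mm [ 34.   96.2 173. ] yaw y -0.299 tilt [-0.998 -0.06  -0.003] F [-0.3  0.1 -0. ] w 0.0214 j [0.4  0.66 0.51 1.46 0.04 2.27]
```

View pics/side6.png

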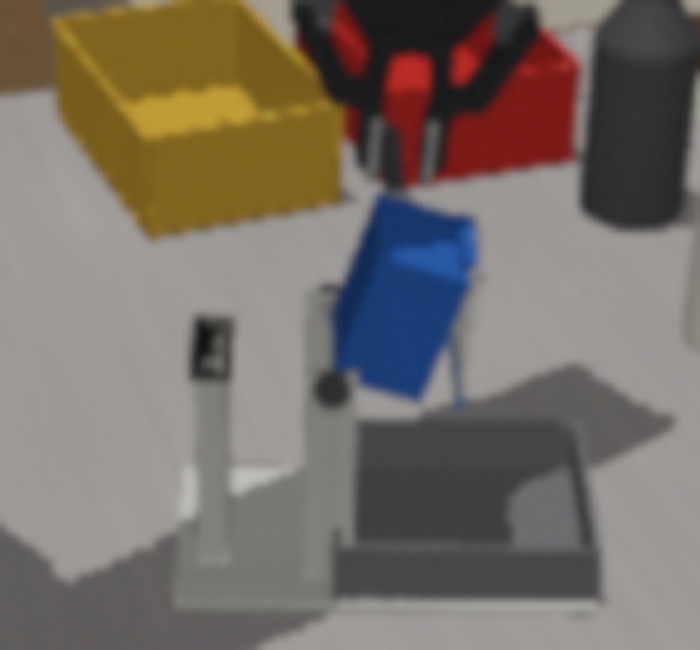

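Now at about 107°, with the lid swung open and hanging. I push on to about 130° in the cage.

arm_command:
  motion:
    - {"x": 0.006,"y": 0.008,"z": 0,"roll": 0,"fingers": 0.25}
    - {"x": 0.007,"y": 0.009,"z": 0,"roll": 0,"fingers": 0.25}
    - {"x": 0.007,"y": 0.005,"z": 0,"roll": 0,"fingers": 0.25}
    - {"x": 0,"y": 0,"z": 0,"roll": 0,"fingers": 0.25}

```text
clock: 6.57
eef_pos: [0.6352, 0.2688, 0.1502]
tool_rot: [-0.557, -0.438, 0.58, -0.402]
ft_force: [-0.1, 0.1, -0.4]
grip_width: 0.0214
```

```bash
python3 -c "
from h import *
from st import rep
for n in('side',):
  c=camera(n);f=c['frame'][...,::-1]
  if n=='side': f=cv2.resize(f[60:190,205:345],None,fx=5,fy=5,interpolation=2)
  cv2.imwrite('pics/%s7.png'%n,f)
rep()"
```

```text
t 6.6167 stand-frame TCP mm [ 55.1  96.5 150.8] yaw y -0.298 tilt [-0.998 -0.06  -0.004] F [-0.2 -1.1 -0.1] w 0.0214 j [0.38 0.71 0.53 1.44 0.04 2.25]
```

View pics/side7.png

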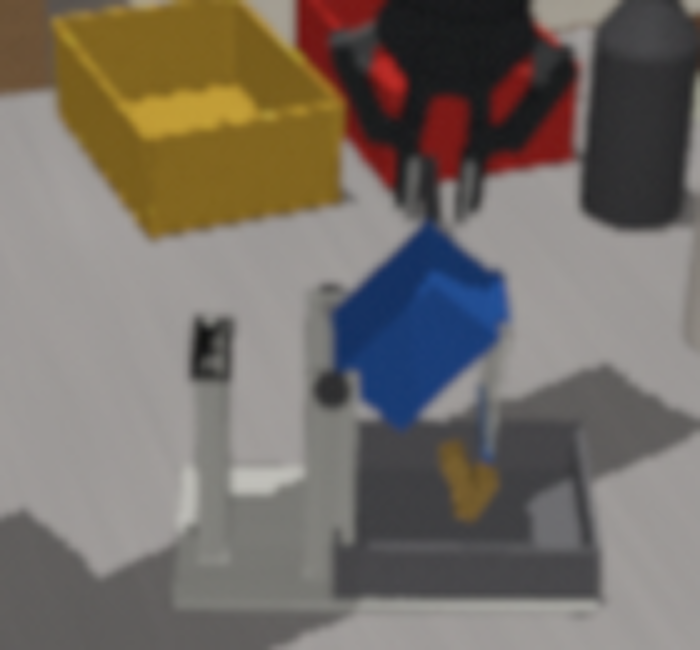

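The brass blocks are falling into the tray and the box is at about 135°. I grip the bar and take it down to the stop.

arm_command:
  motion:
    - {"x": 0,"y": 0,"z": 0,"roll": 0,"fingers": 0}
    - {"x": 0,"y": 0,"z": 0,"roll": 0,"fingers": 0}
    - {"x": 0,"y": 0,"z": 0,"roll": 0,"fingers": 0}
    - {"x": 0,"y": 0,"z": 0,"roll": 0,"fingers": 0}
    - {"x": 0.009,"y": 0.006,"z": 0,"roll": 0,"fingers": 0}
    - {"x": 0.01,"y": 0.005,"z": 0,"roll": 0,"fingers": 0}
    - {"x": 0.01,"y": 0.003,"z": 0,"roll": 0,"fingers": 0}

```text
clock: 7.2
eef_pos: [0.6435, 0.2665, 0.1247]
tool_rot: [-0.556, -0.44, 0.58, -0.402]
ft_force: [-0.9, -2.1, 2.9]
grip_width: 0.0098
```

```bash
python3 -c "
from h import *
from st import rep
for n in('side',):
  c=camera(n);f=c['frame'][...,::-1]
  if n=='side': f=cv2.resize(f[60:190,205:345],None,fx=5,fy=5,interpolation=2)
  cv2.imwrite('pics/%s8.png'%n,f)
rep([66,98,120])"
```

```text
t 7.25 stand-frame TCP mm [ 64.3  96.6 122.2] yaw y -0.296 tilt [-0.998 -0.063 -0.004] F [1.1 0.5 0. ] w 0.0096 j [0.37 0.74 0.52 1.39 0.04 2.24]
tool shift mm [ 2.1  1.8 -1.4]
```

View pics/side8.png

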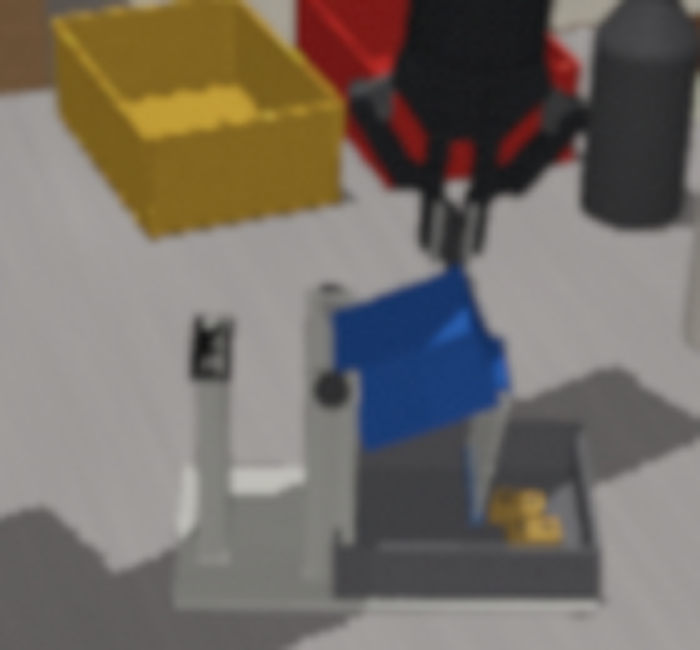

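Both blocks lie in the tray near (520,515) and the box is nearly at the stop. I push down until force shows contact with the stop.

arm_command:
  motion:
    - {"x": 0.007,"y": 0.001,"z": 0,"roll": 0,"fingers": 0}
    - {"x": 0.007,"y": 0.001,"z": 0,"roll": 0,"fingers": 0}

```text
clock: 7.42
eef_pos: [0.6443, 0.2664, 0.1203]
tool_rot: [-0.558, -0.44, 0.578, -0.402]
ft_force: [-16.6, -6.4, 37.1]
grip_width: 0.0098
```

```bash
python3 st.py 66 98 120
```

```text
t 7.4167 stand-frame TCP mm [ 64.8  96.8 120.3] yaw y -0.295 tilt [-0.998 -0.06  -0.009] F [-16.6  -6.4  37.1] w 0.0098 j [0.37 0.74 0.5  1.38 0.04 2.24]
tool shift mm [ 0.2  1.2 -1.2]
```

37 N upward with the bar at its expected height means the box is on the stop. I release and retreat upward.

arm_command:
  motion:
    - {"x": 0,"y": 0,"z": 0,"roll": 0,"fingers": 0}
    - {"x": 0,"y": 0,"z": 0,"roll": 0,"fingers": 0.6}
    - {"x": 0,"y": 0,"z": 0,"roll": 0,"fingers": 0.6}
    - {"x": 0,"y": 0,"z": 0,"roll": 0,"fingers": 0.6}
    - {"x": 0,"y": 0,"z": 0,"roll": 0,"fingers": 0.6}
    - {"x": 0,"y": 0,"z": 0,"roll": 0,"fingers": 0.6}
    - {"x": -0.015,"y": -0.001,"z": 0,"roll": 0,"fingers": 0.6}
    - {"x": -0.02,"y": -0.001,"z": 0,"roll": 0,"fingers": 0.6}
    - {"x": -0.025,"y": -0.001,"z": 0,"roll": 0,"fingers": 0.6}
    - {"x": -0.025,"y": -0.001,"z": 0,"roll": 0,"fingers": 0.6}
    - {"x": -0.025,"y": 0,"z": 0,"roll": 0,"fingers": 0.6}
    - {"x": 0,"y": 0,"z": 0,"roll": 0,"fingers": 0.6}

```text
clock: 8.42
eef_pos: [0.6465, 0.2637, 0.2276]
tool_rot: [-0.556, -0.439, 0.581, -0.402]
ft_force: [0.3, -0.5, 1.6]
grip_width: 0.0509
```

```bash
python3 -c "
from h import *
from st import rep,p
for n in('side','top','wrist'):
  c=camera(n);f=c['frame'][...,::-1]
  if n=='side': print(proj(c,T(p,[[66,124,135],[66,34,135],[66,-34,135]])));f=cv2.resize(f[60:310,205:405],None,fx=2.4,fy=2.4,interpolation=2)
  if n=='top': print(proj(c,T(p,[[66,124,135],[66,34,135]])));f=cv2.resize(f[95:225,85:395],None,fx=2.5,fy=2.5,interpolation=2)
  if n=='wrist': print(proj(c,T(p,[[66,124,135],[66,94,135]])))
  cv2.imwrite('pics/%s9.png'%n,f)
rep()"
```

```text
[[294.51994147 102.86561317]
 [295.74782077 119.11905682]
 [296.77179805 132.67344858]]
[[121.76691327 123.92001107]
 [159.21253419 134.43519155]]
[[261.17803418 157.63736435]
 [260.71955828 196.054793  ]]
t 8.5667 stand-frame TCP mm [ 65.7  93.7 221.2] yaw y -0.297 tilt [-0.997 -0.071  0.003] F [ 0.1  0.4 -1.2] w 0.0511 j [0.37 0.73 0.75 1.65 0.04 2.24]
```

View pics/side9.png

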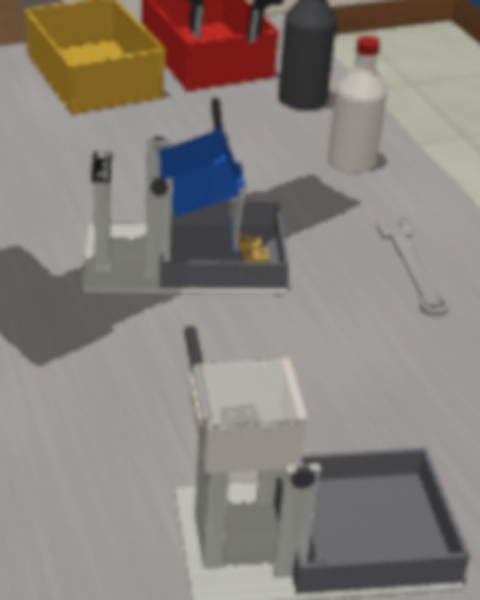

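View pics/top9.png

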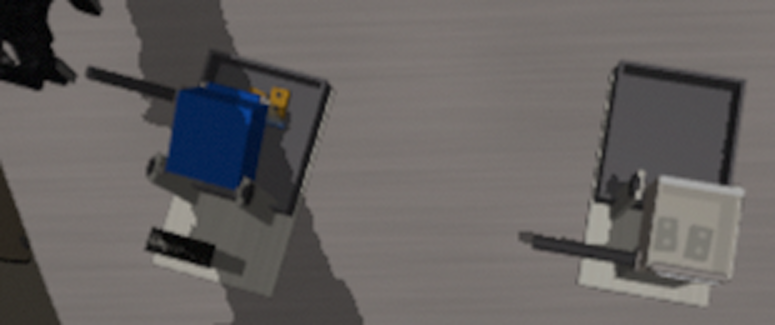

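View pics/wrist9.png

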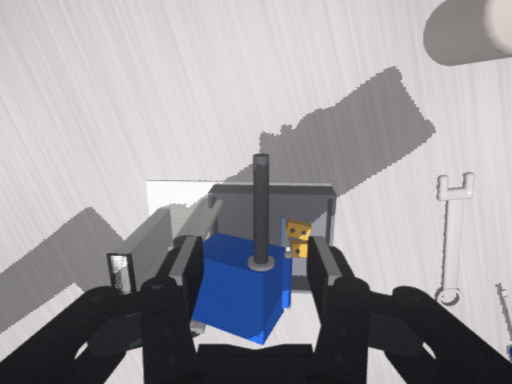

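The bar tip is at (295,102) in the side view, (120,123) in the top view and (261,157) in the wrist view. The stop pose predicts (294.5,103), (122,124) and (261,158). Both brass blocks are in the tray, the gripper is clear, and the white box is still upright with its blocks inside.

```bash
python3 -c "
from workcell import job_done; print(job_done())"
```

```text
the job is handed in; nothing more can be done
None
```

The blue box is turned over to its stop and let go, both brass blocks are in its grey tray, and the job was handed in at about 8.6 s of the 40 s allowed.

- **How it went:** I gripped the bar and swung it to about 50°. The bar had slid about 5 mm in the pads and the tool had tilted about 3°, so I loosened the fingers to a loose cage around the bar. I pushed it that way to about 135°, gripped again and took it down.
- **At the stop:** the highest wrist reading I saw was about 41 N, when I pressed the bar onto the stop. That is well under the 120 N wrist limit.
- **Last checks:** the bar tip matches the predicted stop pose to about 1 to 2 pixels in all three cameras. The white box is upright with its blocks inside, and the gripper is open and clear of the bar.
- **Failed or in disagreement:** my first move call was refused because rows must list every key. Nothing moved and no time was lost. The tool stayed tilted about 4°, which had no effect on the result. No final check disagreed.

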